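# Set the roll pressure of the counter-top wringer

## Task

The hand wringer on the folding counter has been slackened off. Take the tension wheel on top by its spinner handle and wind it clockwise until the rolls are firmly pressed together - pushing the handle round slowly should take about 15 N, clearly more than the light drag of the slack wheel - without over-tightening it. Then swing the clamp lever clockwise until it stops, lying along the top beam, and leave the wheel at that setting and the other things on the counter where they are.

Things in the scene. Friction and masses are not known exactly. Their poses are not given: they have to be found in the camera images.
- wringer: Hand wringer bolted to the counter: white frame 200 x 400 x 244 mm (x, y, z), two dark rubber rolls along its y axis, a white top beam along y (56 mm wide, 372 mm long, top at z 244 mm), a drip tray on its -x side (towards the robot), a crank at its -y end. Origin: centre of the underside, on the counter; z up. A vertical screw under the wheel drives a sprung pressure bar down onto the upper roll.
- wheel_center (a point): On the vertical axis of the tension wheel, at the height of its rim (z 268 mm). A dark steel ring, 65 mm radius to the middle of its 14 mm rim, three spokes. It stays at its height; let go, it stays where it is. Clockwise from above tightens. This point and its axes do not turn. Judge the push while turning slowly: held still, the drag fades in a second or two and only the springs push back.
- handle_mid (a point): Middle of the spinner handle: upright black cylinder, 24 mm diameter, z 278 to 330 mm, on the rim 65 mm from the wheel's axis; this point is on its axis at z 305 mm. It spins freely on its own axis, so a hand can carry it round without turning. Push along the circle, turning slowly clockwise: a steady 8 to 9 N of drag while there is play (0.1 to 1.2 turns, varies), then rising about 13 N per turn.
- lever_pivot (a point): Pivot of the clamp lever, on the top beam, 55 mm from the wheel's axis along the wringer's +y, at z 252 mm; the lever turns about the vertical through it. Fixed to the wringer.
- lever_knob (a point): Middle of the black knob on the end of the clamp lever: upright, 22 mm diameter, z 252 to 295 mm; this point is on its axis, at z 276 mm, 120 mm from the pivot. The lever itself is a bare steel bar 11 mm thick at z 252 mm, below the wheel.
- lever (a joint): Angle of the clamp lever: 0 when it points along the wringer's -x (towards the robot, open), growing as it swings clockwise seen from above, 1.57 at its stop, where it points along the wringer's +y, lying over the top beam (clamped). It stays where it is left; it takes about 3 N at the knob.
- upper_roll: The upper rubber roll, 51 mm diameter, 296 mm long, with a square bearing block at each end, loose in the slots of the frame, 1.8 kg. Origin at its middle, z 112 mm, y along the roll. The pressure bar pushes it down. It does not move as the wheel is wound. Not to be handled.
- lower_roll: The lower rubber roll with its bearing blocks, fixed in the frame under the upper roll. Its origin is that of the wringer. Not to be handled. Properly set, the springs press the upper roll on it with about 200 N: a push of 15 N at the wheel's handle, turning slowly (14 to 16 N is good; over 18 N is over-tightened).
- detergent: Bystander: white detergent bottle, 72 mm diameter, 190 mm tall.
- spray: Bystander: spray bottle, 64 mm diameter, 171 mm tall.
- scoop: Bystander: grey plastic measuring cup with handle, 64 mm diameter, 55 mm tall.
- sheets_box: Bystander: cardboard box, 70 x 120 x 85 mm.
- lint_brush: Bystander: brush lying down, 200 mm long.
- peg_a: Bystander: wooden clothes peg, 72 mm long, lying in the drip tray.
- peg_b: Bystander: wooden clothes peg, 72 mm long, lying in the drip tray.
- soap_bar: Bystander: bar of soap, 55 x 85 x 28 mm.

How it is judged:
By the outcome, as a careful person would: the job done as asked, in the order asked, and still so for the second after the job is handed in, with the robot touching nothing.
It also fails if it takes over 72 s, if anything falls off the work surface, if the arm or the gripper's body presses on something with over 40 N, if the wrist force passes 120 N, or if a joint passes its speed limit or range.

## Robot

A 7-joint arm with a two-finger parallel gripper is mounted at the origin on the work surface. World frame = base frame: x ahead of the robot, y to its left, z up, the work surface at z = 0. Lengths are in m, angles in rad, forces in N, time in s.
With the tool pointing down it reaches from about 0.425 to 1.025 m from the base axis. Payload 9.4 kg.
Tool frame: the origin (TCP) lies on the centre line of the jaws, within the pads' length; the fingertips stand 11 mm ahead of it and the grasp point (between the pads) lies 8 mm behind it; z points along the fingers, y is the line along which they close (so a half turn about z gives the same grasp; the last joint's range is limited). The gripper opens to 93 mm and grips with 3 to 60 N. Pads are 15 mm wide; open, the fingers measure 128 mm over their backs; the gripper's body (75 mm by 188 mm) begins 65 mm behind the grasp point.
Start: joints at [1.269, 0.599, -0.003, 1.599, 0.002, 0.943, -0.08], TCP at [0.162, -0.707, 0.23] pointing down, gripper open.
Joint ranges: [-2.57, 2.57], [-0.35, 1.97], [-1.29, 1.29], [0.11, 2.56], [-1.05, 4.19], [0.11, 1.86], [-2.63, 2.63]. Speed limits (rad/s): [2.22, 2.22, 3.01, 3.01, 3.14, 3.14, 3.14].

## Interface

Orientations are given as a unit quaternion [x, y, z, w].
In Python, from cell import * gives the robot as it stands.
- The arm moves only by the tool move_arm, never from a script. Its argument "rows" is a list of rows, each a list of 6 numbers: the shift along the tool's x, y, z in cm, then the turn, a rotation vector about the tool's x, y, z in degrees. A call has 1 to 20 rows; each row is the pose to reach, as a shift and turn from the pose commanded when the call began, along the tool's axes at that moment; what a row does not reach only later rows make up. A row lasts 1/10 s, in which the tool goes at most 50 mm and 8.59 degrees, less where a joint would pass 70% of its speed; a pose out of reach is approached as far as the arm can. A call with a gripper value outside its range is refused whole. "fingers" is the opening in per cent of the stroke, from 0 (shut) to 100 (fully open), set as the call begins (left out, the last holds). The fingers move at their own pace and stop on an object; "grip_force" is the grip in N (left out, the last holds). Time passes only in rows, so rows that repeat a pose let the fingers close. It gives the time, the measured TCP pose, the force, the opening and the grip force at its end, in the units of the state.
- get_obs(): the state, without advancing time (a new reading comes with each control period).
- get_image(name): name is "scene" or "side" or "wrist"; returns a dict with "pixels" (420x560x3 uint8, red, green, blue), "range_z" (420x560 float32, m along the optical axis (not along the pixel's ray), 0 where there is no reading), "vertical_fov" (degrees; the focal length in pixels is half the picture's height over the tangent of half this angle, whatever the lens; pixels are square), "cx", "cy" (the principal point, pixels), "R" (3x3) and "t" (3): a world point X has camera coordinates R X + t. Camera axes: x right, y down, z forward; pixel columns grow to the right and rows downward; lengths in m; the calibration is good to about 2 mm. A picture is of the moment at which its call begins.
- hand_in(): hands the job in; it is judged then, once.
Trained networks look in a picture, given as the dict that the camera call returned (one of the last four; its "shot" number tells which), for a name from the list of things; names that differ only in an ending like _2 or _b are one class to them, and where a whole thing is asked for, a point or a joint stands for the part that bears it (a point fixed in the world has none). Each returns a list of dicts, best first, with "confidence" (0 to 1); they miss things now and then, are a little off and sometimes report something else, mostly with a low value. They report only what shows in the picture. A call takes as long as a camera call.
- regions_of(picture, label): "pixels" (420x560 bool, what is visible of it) and "box" ([left, top, right, bottom] in pixels, round what is visible of it).
- place_of(picture, label): "position" ([column, row] in pixels: a listed point, or the origin of a listed thing).
The state is a dict: "clock": time; "q": joint angles; "qvel": joint speeds; "tau": joint torques, N m; "tcp_pos": TCP position; "tcp_rot": TCP orientation; "wrist_force": force on the tool from outside, world axes, zero at the start; "moment": the same for the moment, N m; "opening": finger opening in m; "gripper_force": force on a finger pad.
Only numpy, scipy, OpenCV 4.12 (cv2) and the standard library are available. Lean on these libraries where they do the work, as an engineer would, in place of code of your own. Each camera call takes 0.05 s, during which the arm holds its last target. There are 200 camera calls.

## Working session

There is one attempt and no reset: what is moved stays moved. The work goes in short steps, Python scripts to look and compute and a tool call to move; the robot and the scene stay as the last step left them, time stands still between calls to the robot, and variables do not carry over. Pictures are saved under pics/ and viewed, at most 10 in all, crops included, and the job is handed in when it is done.

Besides the shell and the picture viewer there is one more tool, called after "Call:" as name(argument=value, ...), one argument or row to a line, values as JSON. move_arm: Moves the arm, as the interface text tells. Its arguments: {"type":"object","properties":{"rows":{"type":"array"},"fingers":{"type":"number"},"grip_force":{"type":"number"}},"required":["rows"]}

```bash
mkdir -p pics; ls; cat > h.py <<'E'
from cell import *
import numpy as np, cv2
from scipy.spatial.transform import Rotation as Ro
def cam(p):
    f=210/np.tan(np.radians(p["vertical_fov"])/2)
    return np.array([[f,0,p["cx"]],[0,f,p["cy"]],[0,0,1]]),np.array(p["R"]),np.array(p["t"])
def ray(p,px):
    K,R,t=cam(p); d=R.T@np.linalg.inv(K)@[px[0],px[1],1]; return -R.T@t,d
def atz(p,px,z):
    o,d=ray(p,px); return o+d*(z-o[2])/d[2]
def tri(a,pa,b,pb):
    o1,d1=ray(a,pa);o2,d2=ray(b,pb)
    s=np.linalg.lstsq(np.c_[d1,-d2],o2-o1,rcond=None)[0]
    A=o1+d1*s[0];B=o2+d2*s[1];return (A+B)/2,np.linalg.norm(A-B)
E
cat > a.py <<'E'
from h import *
np.set_printoptions(precision=4,suppress=True)
P={n:get_image(n) for n in("scene","side")}
for n in P: cv2.imwrite(f"pics/{n}0.png",P[n]["pixels"][...,::-1])
for l,z in (("wringer",0),("wheel_center",.268),("handle_mid",.305),("lever_pivot",.252),("lever_knob",.276),("upper_roll",.112)):
    r={}
    for n in P:
        q=place_of(P[n],l)
        for c in q[:2]: print(l,n,np.round(c["position"],1),round(c["confidence"],2),atz(P[n],c["position"],z))
        if q:r[n]=q[0]["position"]
    if len(r)==2: print("   tri",tri(P["scene"],r["scene"],P["side"],r["side"]))
o=get_obs();print(o["clock"],o["tcp_pos"],o["tcp_rot"],o["wrist_force"])
E
python3 a.py
```

```text
pics
wringer scene [285.6 239.3] 0.97 [ 0.5928 -0.0325  0.    ]
wringer scene [228. 233.] 0.71 [ 0.4305 -0.1741  0.    ]
wringer side [269.  251.8] 0.63 [ 0.5829 -0.0234  0.    ]
   tri (array([ 0.5861, -0.0259, -0.0039]), np.float64(0.011006220794895636))
wheel_center scene [284.8 191.8] 0.56 [ 0.5946 -0.0357  0.268 ]
wheel_center side [273.  179.5] 0.92 [ 0.5959 -0.0309  0.268 ]
   tri (array([ 0.5952, -0.0362,  0.2703]), np.float64(0.0018257397174740394))
handle_mid scene [269.2 191.9] 0.54 [ 0.5879 -0.0928  0.305 ]
handle_mid side [274.8 175.6] 0.51 [ 0.5904 -0.0733  0.305 ]
   tri (array([ 0.5884, -0.0927,  0.3121]), np.float64(0.00887591607744307))
lever_pivot scene [296.  185.3] 0.89 [0.5869 0.0192 0.252 ]
lever_pivot scene [286.8 239.7] 0.56 [ 0.7288 -0.1451  0.252 ]
lever_pivot side [261.1 176.3] 0.89 [0.5734 0.0227 0.252 ]
lever_pivot side [212.5 252.7] 0.18 [ 0.3878 -0.2886  0.252 ]
   tri (array([0.5775, 0.028 , 0.2445]), np.float64(0.009064437107778751))
lever_knob scene [266.3 159.8] 0.53 [0.4517 0.0067 0.276 ]
lever_knob side [223.1 173.6] 0.74 [0.4631 0.0247 0.276 ]
   tri (array([ 0.4608, -0.0002,  0.2889]), np.float64(0.002367941817222437))
upper_roll scene [286.4 215. ] 0.97 [ 0.5759 -0.0133  0.112 ]
upper_roll side [273.5 222.2] 0.97 [ 0.5987 -0.0218  0.112 ]
   tri (array([ 0.5915, -0.028 ,  0.1255]), np.float64(0.016989862972659104))
0.7 [ 0.1616 -0.7067  0.2296] [ 0.9937  0.1122 -0.      0.    ] [ 0.3675  0.3665 -0.3568]
```

View pics/scene0.png

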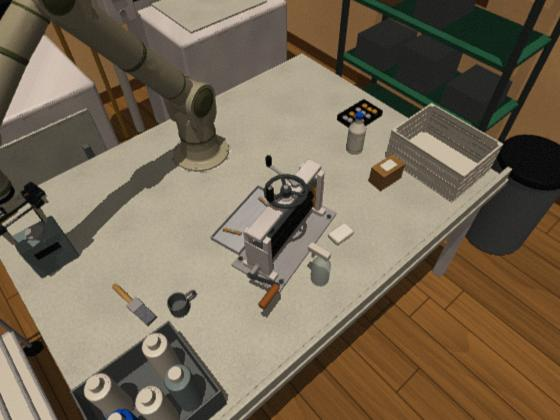

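View pics/side0.png

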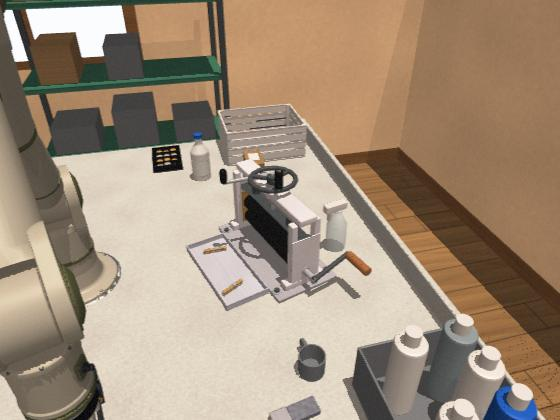

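The scene shows the wheel at (285,190) with its handle at about (269,190), and the lever knob at (268,160). In the side view the wheel is at (273,179), the handle at (279,178) and the knob at (223,176). The lever is open, and the wringer is yawed about 10°. I'll raise the tool and move above the wheel.

Call:
move_arm(
  rows=[
    [0, 0, -5, 0, 0, 0],
    [0, 0, -10, 0, 0, 0],
    [1, -1, -15, 0, 0, 2],
    [4, -4, -18, 0, 0, 5],
    [8, -7, -20, 0, 0, 8],
    [12, -10, -21, 0, 0, 12.88],
    [16, -13, -22, 0, 0, 12.88],
    [20, -16, -22, 0, 0, 12.88],
    [24, -19, -22, 0, 0, 12.88],
    [28, -22, -22, 0, 0, 12.88],
    [31, -25, -22, 0, 0, 12.88],
    [34, -28, -22, 0, 0, 12.88],
    [37, -31, -22, 0, 0, 12.88],
    [40, -34, -22, 0, 0, 12.88],
    [43, -37, -22, 0, 0, 12.88],
    [46, -40, -22, 0, 0, 12.88],
    [49, -43, -22, 0, 0, 12.88],
    [52, -46, -22, 0, 0, 12.88],
    [54, -48, -22, 0, 0, 12.88],
    [54, -48, -22, 0, 0, 12.88],
  ],
  fingers=70,
  grip_force=40,
)

```text
clock: 2.7
tcp_pos: [0.5827, -0.1137, 0.4493]
tcp_rot: [1.0, 0.003, 0.0, -0.001]
wrist_force: [-1.1, 0.2, 0.0]
opening: 0.065
gripper_force: 0.0
```

```bash
cat > b.py <<'E'
from h import *
import sys
np.set_printoptions(precision=4,suppress=True)
w=get_image("wrist");cv2.imwrite(f"pics/{sys.argv[1]}.png",w["pixels"][...,::-1])
K,R,t=cam(w);print("cam at",-R.T@t)
for l,z in (("wheel_center",.268),("handle_mid",.305),("lever_pivot",.252),("lever_knob",.276)):
    for c in place_of(w,l)[:2]:
        u,v=np.round(c["position"]).astype(int);print(l,u,v,round(c["confidence"],2),atz(w,c["position"],z))
o=get_obs();print(o["clock"],o["tcp_pos"],o["q"],o["wrist_force"])
E
python3 b.py w1
```

```text
cam at [ 0.6591 -0.1131  0.6026]
wheel_center 194 185 0.73 [ 0.5896 -0.0267  0.268 ]
handle_mid 254 187 0.67 [ 0.596  -0.0919  0.305 ]
lever_pivot 147 194 0.92 [0.5755 0.0313 0.252 ]
2.95 [ 0.5804 -0.12    0.4497] [ 0.2835  0.2722 -0.2359  1.5976  0.0664  1.2796 -1.536 ] [ 0.5709 -0.5436  0.5961]
```

View pics/w1.png

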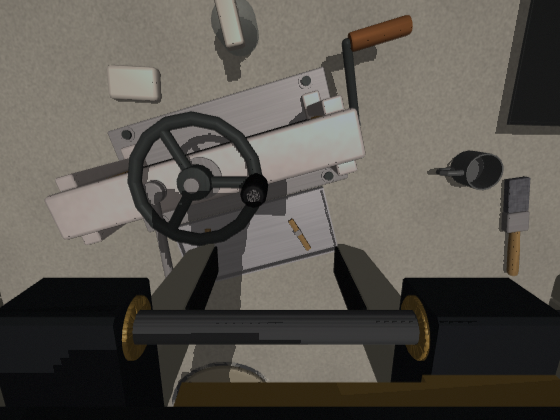

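The wheel ring is centred at about (194,179), the handle's top is at (254,190), and the beam is yawed about 15°. Next I'll refine with the range data.

```bash
cat > c.py <<'E'
from h import *
from scipy.optimize import least_squares
np.set_printoptions(precision=4,suppress=True)
w=get_image("wrist");K,R,t=cam(w)
v,u=np.mgrid[:420,:560];d=w["range_z"]
X=(np.linalg.inv(K)@np.stack([u,v,np.ones_like(u)]).reshape(3,-1)*d.ravel()).T
X=(X-t)@R; X=X[d.ravel()>0]
near=np.hypot(X[:,0]-.59,X[:,1]+.03)<.1
for a,b in((.255,.285),(.31,.345)):
    s=X[near&(X[:,2]>a)&(X[:,2]<b)];print(a,len(s),s.mean(0) if len(s) else 0,np.median(s,0) if len(s) else 0, s.min(0),s.max(0))
s=X[near&(X[:,2]>.255)&(X[:,2]<.285)];s=s[np.hypot(*(s[:,:2]-[.592,-.03]).T)>.045]
f=least_squares(lambda p:np.hypot(s[:,0]-p[0],s[:,1]-p[1])-p[2],[.592,-.03,.065],loss="soft_l1",f_scale=.005);print(f.x)
for z in(.268,.275):print(atz(w,(194.5,178.5),z))
print(get_obs()["clock"])
E
python3 c.py
```

```text
0.255 7344 [ 0.5957 -0.021   0.2711] [ 0.5972 -0.0173  0.272 ] [ 0.5012 -0.1046  0.255 ] [0.6644 0.0436 0.2849]
0.31 593 [ 0.5952 -0.0935  0.3261] [ 0.5953 -0.0935  0.3277] [ 0.5813 -0.1047  0.31  ] [ 0.605  -0.0814  0.3299]
[ 0.5938 -0.0299  0.0629]
[ 0.5954 -0.034   0.268 ]
[ 0.5967 -0.0358  0.275 ]
3.0
```

Call:
move_arm(
  rows=[
    [0.7, -1.3, 0, 0, 0, 0],
    [1.4, -2.6, 1, 0, 0, 0],
    [1.4, -2.6, 4, 0, 0, 0],
    [1.4, -2.6, 7, 0, 0, 0],
    [1.4, -2.6, 10, 0, 0, 0],
    [1.4, -2.6, 12, 0, 0, 0],
    [1.4, -2.6, 13.5, 0, 0, 0],
    [1.4, -2.6, 14.5, 0, 0, 0],
    [1.4, -2.6, 15, 0, 0, 0],
    [1.4, -2.6, 15, 0, 0, 0],
    [1.4, -2.6, 15, 0, 0, 0],
    [1.4, -2.6, 15, 0, 0, 0],
  ],
)

```text
clock: 4.2
tcp_pos: [0.5954, -0.0924, 0.3004]
tcp_rot: [1.0, -0.0, 0.001, 0.0]
wrist_force: [-0.3, -0.5, 0.2]
opening: 0.0649
gripper_force: 0.0
```

```bash
sed -i 's/^    for c in/    for c in/' b.py; python3 b.py w2
```

```text
cam at [ 0.6716 -0.092   0.4538]
wheel_center 172 248 0.6 [ 0.5939 -0.0276  0.268 ]
handle_mid 275 276 0.8 [ 0.5942 -0.0918  0.305 ]
handle_mid 216 191 0.28 [ 0.6387 -0.0637  0.305 ]
lever_pivot 101 260 0.66 [0.5785 0.0273 0.252 ]
lever_knob 240 19 0.69 [ 0.7186 -0.0742  0.276 ]
4.45 [ 0.5951 -0.0925  0.3   ] [ 0.2346  0.3893 -0.2443  1.7996  0.112   0.9656 -1.6268] [-0.8758 -0.0932 -1.0869]
```

View pics/w2.png

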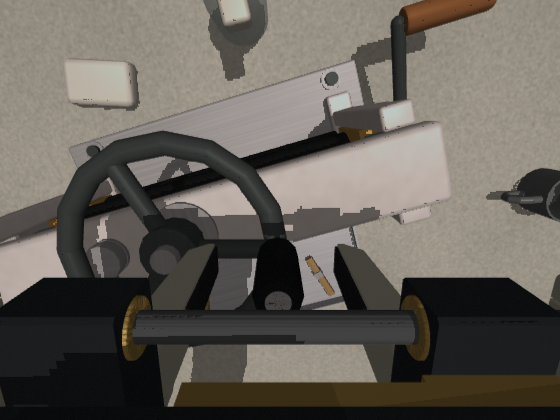

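The handle stands between the open fingers at about (278,275), so I'll close on it.

Call:
move_arm(
  rows=[
    [0, 0, 0, 0, 0, 0],
    [0, 0, 0, 0, 0, 0],
    [0, 0, 0, 0, 0, 0],
    [0, 0, 0, 0, 0, 0],
    [0, 0, 0, 0, 0, 0],
    [0, 0, 0, 0, 0, 0],
    [0, 0, 0, 0, 0, 0],
    [0, 0, 0, 0, 0, 0],
  ],
  fingers=10,
  grip_force=40,
)

```text
clock: 5.25
tcp_pos: [0.595, -0.0932, 0.2997]
tcp_rot: [1.0, -0.0, 0.0, 0.0]
wrist_force: [1.3, -3.8, 0.1]
opening: 0.0231
gripper_force: 40.0
```

Call:
move_arm(
  rows=[
    [-0.51, -0.02, 0, 0, 0, 0],
    [-1.02, -0.08, 0, 0, 0, 0],
    [-1.52, -0.18, 0, 0, 0, 0],
    [-2.01, -0.32, 0, 0, 0, 0],
    [-2.49, -0.5, 0, 0, 0, 0],
    [-2.95, -0.71, 0, 0, 0, 0],
    [-3.4, -0.96, 0, 0, 0, 0],
    [-3.82, -1.24, 0, 0, 0, 0],
    [-4.22, -1.56, 0, 0, 0, 0],
    [-4.6, -1.9, 0, 0, 0, 0],
    [-4.94, -2.28, 0, 0, 0, 0],
    [-5.26, -2.68, 0, 0, 0, 0],
    [-5.54, -3.1, 0, 0, 0, 0],
    [-5.79, -3.55, 0, 0, 0, 0],
    [-6.0, -4.01, 0, 0, 0, 0],
    [-6.18, -4.49, 0, 0, 0, 0],
    [-6.32, -4.98, 0, 0, 0, 0],
    [-6.42, -5.48, 0, 0, 0, 0],
    [-6.48, -5.99, 0, 0, 0, 0],
    [-6.5, -6.5, 0, 0, 0, 0],
  ],
)

```text
clock: 7.25
tcp_pos: [0.53, -0.0295, 0.2996]
tcp_rot: [1.0, -0.001, 0.0, 0.001]
wrist_force: [1.5, -8.3, -0.2]
opening: 0.0235
gripper_force: 40.0
```

Call:
move_arm(
  rows=[
    [0.02, -0.51, 0, 0, 0, 0],
    [0.08, -1.02, 0, 0, 0, 0],
    [0.18, -1.52, 0, 0, 0, 0],
    [0.32, -2.01, 0, 0, 0, 0],
    [0.5, -2.49, 0, 0, 0, 0],
    [0.71, -2.95, 0, 0, 0, 0],
    [0.96, -3.4, 0, 0, 0, 0],
    [1.24, -3.82, 0, 0, 0, 0],
    [1.56, -4.22, 0, 0, 0, 0],
    [1.9, -4.6, 0, 0, 0, 0],
    [2.28, -4.94, 0, 0, 0, 0],
    [2.68, -5.26, 0, 0, 0, 0],
    [3.1, -5.54, 0, 0, 0, 0],
    [3.55, -5.79, 0, 0, 0, 0],
    [4.01, -6.0, 0, 0, 0, 0],
    [4.49, -6.18, 0, 0, 0, 0],
    [4.98, -6.32, 0, 0, 0, 0],
    [5.48, -6.42, 0, 0, 0, 0],
    [5.99, -6.48, 0, 0, 0, 0],
    [6.5, -6.5, 0, 0, 0, 0],
  ],
)

```text
clock: 9.25
tcp_pos: [0.5926, 0.0368, 0.2993]
tcp_rot: [1.0, -0.0, -0.003, 0.001]
wrist_force: [-8.8, -3.5, 6.8]
opening: 0.0234
gripper_force: 40.0
```

Call:
move_arm(
  rows=[
    [0.51, 0.04, 0, 0, 0, 0],
    [1.02, 0.1, 0, 0, 0, 0],
    [1.52, 0.2, 0, 0, 0, 0],
    [2.01, 0.34, 0, 0, 0, 0],
    [2.49, 0.52, 0, 0, 0, 0],
    [2.95, 0.73, 0, 0, 0, 0],
    [3.4, 0.98, 0, 0, 0, 0],
    [3.82, 1.26, 0, 0, 0, 0],
    [4.22, 1.58, 0, 0, 0, 0],
    [4.6, 1.92, 0, 0, 0, 0],
    [4.94, 2.3, 0, 0, 0, 0],
    [5.26, 2.7, 0, 0, 0, 0],
    [5.54, 3.12, 0, 0, 0, 0],
    [5.79, 3.57, 0, 0, 0, 0],
    [6.0, 4.03, 0, 0, 0, 0],
    [6.18, 4.51, 0, 0, 0, 0],
    [6.32, 5.0, 0, 0, 0, 0],
    [6.42, 5.5, 0, 0, 0, 0],
    [6.48, 6.01, 0, 0, 0, 0],
    [6.5, 6.52, 0, 0, 0, 0],
  ],
)

```text
clock: 11.25
tcp_pos: [0.6598, -0.0231, 0.2996]
tcp_rot: [1.0, 0.002, -0.0, -0.003]
wrist_force: [0.1, 8.5, -0.5]
opening: 0.0231
gripper_force: 40.0
```

```bash
python3 -c "
from h import *
o=get_obs();print(o['clock'],o['tcp_pos'],o['q'],o['wrist_force'],o['moment'])"
```

```text
11.25 [ 0.65977041 -0.02309834  0.29964425] [ 0.1269729   0.46751088 -0.26348503  1.66853294  0.13165807  1.02310542
 -1.74556638] [ 0.08200438  8.48394536 -0.47020212] [ 2.05392448  0.02599791 -0.02276063]
```

Call:
move_arm(
  rows=[
    [-0.02, 0.51, 0, 0, 0, 0],
    [-0.08, 1.02, 0, 0, 0, 0],
    [-0.18, 1.52, 0, 0, 0, 0],
    [-0.32, 2.01, 0, 0, 0, 0],
    [-0.5, 2.49, 0, 0, 0, 0],
    [-0.71, 2.95, 0, 0, 0, 0],
    [-0.96, 3.4, 0, 0, 0, 0],
    [-1.24, 3.82, 0, 0, 0, 0],
    [-1.56, 4.22, 0, 0, 0, 0],
    [-1.9, 4.6, 0, 0, 0, 0],
    [-2.28, 4.94, 0, 0, 0, 0],
    [-2.68, 5.26, 0, 0, 0, 0],
    [-3.1, 5.54, 0, 0, 0, 0],
    [-3.55, 5.79, 0, 0, 0, 0],
    [-4.01, 6.0, 0, 0, 0, 0],
    [-4.49, 6.18, 0, 0, 0, 0],
    [-4.98, 6.32, 0, 0, 0, 0],
    [-5.48, 6.42, 0, 0, 0, 0],
    [-5.99, 6.48, 0, 0, 0, 0],
    [-6.5, 6.5, 0, 0, 0, 0],
  ],
)

```text
clock: 13.25
tcp_pos: [0.5979, -0.0931, 0.2998]
tcp_rot: [1.0, -0.0, 0.003, 0.0]
wrist_force: [10.6, -4.6, -6.8]
opening: 0.0234
gripper_force: 40.0
```

Call:
move_arm(
  rows=[
    [-0.51, 0.02, 0, 0, 0, 0],
    [-1.02, 0.0, 0, 0, 0, 0],
    [-1.52, -0.08, 0, 0, 0, 0],
    [-2.01, -0.22, 0, 0, 0, 0],
    [-2.49, -0.4, 0, 0, 0, 0],
    [-2.95, -0.61, 0, 0, 0, 0],
    [-3.4, -0.86, 0, 0, 0, 0],
    [-3.82, -1.14, 0, 0, 0, 0],
    [-4.22, -1.46, 0, 0, 0, 0],
    [-4.6, -1.8, 0, 0, 0, 0],
    [-4.94, -2.18, 0, 0, 0, 0],
    [-5.26, -2.58, 0, 0, 0, 0],
    [-5.54, -3.0, 0, 0, 0, 0],
    [-5.79, -3.45, 0, 0, 0, 0],
    [-6.0, -3.91, 0, 0, 0, 0],
  ],
)

```text
clock: 14.75
tcp_pos: [0.5364, -0.0565, 0.2997]
tcp_rot: [1.0, -0.001, 0.002, 0.002]
wrist_force: [6.3, -12.7, -5.0]
opening: 0.0232
gripper_force: 40.0
```

Call:
move_arm(
  rows=[
    [-0.06, -0.16, 0, 0, 0, 0],
    [-0.12, -0.32, 0, 0, 0, 0],
    [-0.18, -0.48, 0, 0, 0, 0],
    [-0.23, -0.64, 0, 0, 0, 0],
    [-0.27, -0.8, 0, 0, 0, 0],
    [-0.31, -0.97, 0, 0, 0, 0],
  ],
)

```text
clock: 15.35
tcp_pos: [0.5328, -0.0473, 0.2996]
tcp_rot: [1.0, -0.001, 0.001, 0.002]
wrist_force: [4.2, -13.3, -3.6]
opening: 0.0231
gripper_force: 40.0
```

Call:
move_arm(
  rows=[
    [-0.04, -0.17, 0, 0, 0, 0],
    [-0.07, -0.33, 0, 0, 0, 0],
    [-0.1, -0.5, 0, 0, 0, 0],
    [-0.12, -0.67, 0, 0, 0, 0],
    [-0.14, -0.84, 0, 0, 0, 0],
    [-0.16, -1.01, 0, 0, 0, 0],
    [-0.17, -1.18, 0, 0, 0, 0],
    [-0.18, -1.35, 0, 0, 0, 0],
    [-0.18, -1.52, 0, 0, 0, 0],
    [-0.18, -1.69, 0, 0, 0, 0],
    [-0.17, -1.86, 0, 0, 0, 0],
    [-0.16, -2.03, 0, 0, 0, 0],
  ],
)

```text
clock: 16.55
tcp_pos: [0.53, -0.0276, 0.2995]
tcp_rot: [1.0, -0.001, -0.0, 0.002]
wrist_force: [0.6, -14.2, 1.5]
opening: 0.0234
gripper_force: 40.0
```

Call:
move_arm(
  rows=[
    [0.02, -0.17, 0, 0, 0, 0],
    [0.04, -0.34, 0, 0, 0, 0],
    [0.06, -0.51, 0, 0, 0, 0],
    [0.09, -0.67, 0, 0, 0, 0],
    [0.12, -0.84, 0, 0, 0, 0],
    [0.16, -1.01, 0, 0, 0, 0],
  ],
)

```text
clock: 17.15
tcp_pos: [0.5309, -0.0176, 0.2995]
tcp_rot: [1.0, -0.002, -0.001, 0.002]
wrist_force: [-2.4, -14.5, 3.1]
opening: 0.0233
gripper_force: 40.0
```

Call:
move_arm(
  rows=[
    [0.04, -0.16, 0, 0, 0, 0],
    [0.09, -0.33, 0, 0, 0, 0],
    [0.14, -0.49, 0, 0, 0, 0],
    [0.19, -0.65, 0, 0, 0, 0],
  ],
)

```text
clock: 17.55
tcp_pos: [0.5323, -0.011, 0.2994]
tcp_rot: [1.0, -0.001, -0.002, 0.003]
wrist_force: [-4.7, -14.2, 4.0]
opening: 0.0233
gripper_force: 40.0
```

The push reads 14.95 N while turning slowly, which is on target. Releasing now and lifting off.

Call:
move_arm(
  rows=[
    [0, 0, 0, 0, 0, 0],
    [0, 0, 0, 0, 0, 0],
    [0, 0, 0, 0, 0, 0],
    [0, 0, 0, 0, 0, 0],
    [0, 0, 0, 0, 0, 0],
    [0, 0, 0, 0, 0, 0],
    [0, 0, -1, 0, 0, 0],
    [0, 0, -3, 0, 0, 0],
    [0, 0, -6, 0, 0, 0],
    [0, 0, -9, 0, 0, 0],
    [-2, 0, -12, 0, 0, 0],
    [-5, 0, -14, 0, 0, 0],
    [-8, 0, -14, 0, 0, 0],
    [-8, 0, -14, 0, 0, 0],
    [-8, 0, -14, 0, 0, 0],
  ],
  fingers=60,
)

```text
clock: 19.05
tcp_pos: [0.4537, -0.0069, 0.4406]
tcp_rot: [1.0, -0.0, 0.001, 0.0]
wrist_force: [0.6, 0.5, 0.1]
opening: 0.056
gripper_force: 0.0
```

```bash
python3 b.py w3; python3 a.py | grep -A3 -E "knob|pivot|handle"
```

```text
cam at [ 0.5298 -0.0065  0.594 ]
wheel_center 296 45 0.57 [ 0.5947 -0.0247  0.268 ]
handle_mid 281 117 0.57 [ 0.5313 -0.0106  0.305 ]
lever_pivot 242 71 0.92 [0.5748 0.0265 0.252 ]
lever_knob 256 190 0.91 [0.4598 0.0132 0.276 ]
19.3 [ 0.4544 -0.0069  0.4392] [ 0.179   0.0762 -0.3112  1.8697  0.0246  1.2002 -1.7109] [-0.0756 -0.1771 -0.1134]
handle_mid scene [278.  170.5] 0.63 [ 0.537  -0.0139  0.305 ]
handle_mid scene [284.1 192.9] 0.27 [ 0.621  -0.0613  0.305 ]
handle_mid side [247.3 165.7] 0.47 [0.5297 0.0005 0.305 ]
   tri (array([ 0.5313, -0.0091,  0.3051]), np.float64(0.010816346552740663))
lever_pivot scene [297.4 183.5] 0.95 [0.5841 0.0279 0.252 ]
lever_knob scene [267.5 159.2] 0.68 [0.4522 0.0115 0.276 ]
lever_knob side [223.  173.8] 0.77 [0.4626 0.0236 0.276 ]
   tri (array([0.4605, 0.0051, 0.2864]), np.float64(0.00014385232760460615))
upper_roll scene [283.3 215.8] 0.75 [ 0.5714 -0.0238  0.112 ]
upper_roll side [270.9 221.5] 0.81 [ 0.592  -0.0162  0.112 ]
```

View pics/w3.png

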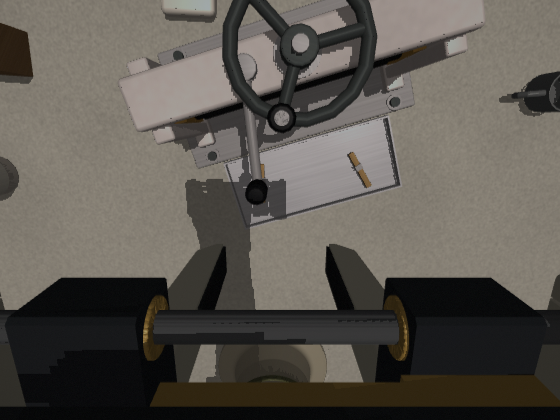

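The knob is at (256,190), i.e. about (0.460, 0.010) m. The wheel handle stayed where I left it, near (0.531, -0.011). I'll descend on the knob and grip it lightly.

Call:
move_arm(
  rows=[
    [0.3, -0.9, 1, 0, 0, 0],
    [0.6, -1.7, 3, 0, 0, 0],
    [0.6, -1.7, 6, 0, 0, 0],
    [0.6, -1.7, 9, 0, 0, 0],
    [0.6, -1.7, 12, 0, 0, 0],
    [0.6, -1.7, 14, 0, 0, 0],
    [0.6, -1.7, 15.5, 0, 0, 0],
    [0.6, -1.7, 16.2, 0, 0, 0],
    [0.6, -1.7, 16.2, 0, 0, 0],
    [0.6, -1.7, 16.2, 0, 0, 0],
  ],
)

```text
clock: 21.0
tcp_pos: [0.4601, 0.0104, 0.2779]
tcp_rot: [1.0, 0.0, 0.0, -0.0]
wrist_force: [-0.3, -0.7, 0.7]
opening: 0.056
gripper_force: 0.0
```

Call:
move_arm(
  rows=[
    [0, 0, 0, 0, 0, 0],
    [0, 0, 0, 0, 0, 0],
    [0, 0, 0, 0, 0, 0],
    [0, 0, 0, 0, 0, 0],
    [0, 0, 0, 0, 0, 0],
    [0, 0, 0, 0, 0, 0],
    [0, 0, 0, 0, 0, 0],
  ],
  fingers=8,
  grip_force=15,
)

```text
clock: 21.7
tcp_pos: [0.46, 0.0104, 0.2778]
tcp_rot: [1.0, 0.0, 0.0, -0.0]
wrist_force: [-0.8, 2.9, 3.1]
opening: 0.0215
gripper_force: 15.0
```

```bash
python3 b.py w4
```

```text
cam at [0.5363 0.0108 0.4311]
wheel_center 332 133 0.67 [ 0.5292 -0.0165  0.268 ]
handle_mid 331 132 0.74 [ 0.5313 -0.0103  0.305 ]
lever_pivot 405 192 0.73 [ 0.4958 -0.0629  0.252 ]
lever_pivot 246 32 0.56 [0.5778 0.0258 0.252 ]
lever_knob 277 268 0.66 [0.4603 0.0102 0.276 ]
21.95 [0.46   0.0103 0.2778] [ 0.1249  0.2347 -0.3292  2.1112  0.1037  0.8103 -1.8381] [-1.0179  4.2799  3.758 ]
```

View pics/w4.png

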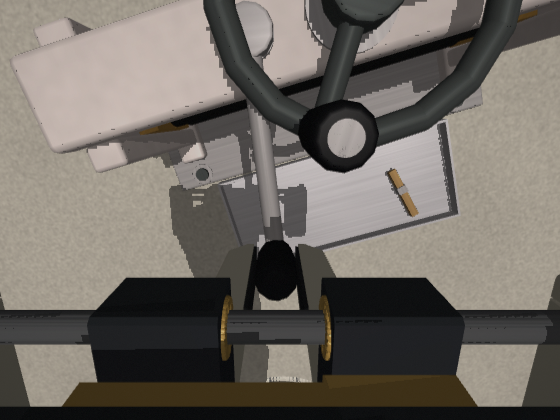

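Call:
move_arm(
  rows=[
    [-0.07, -0.5, 0, 0, 0, 0],
    [-0.09, -1.03, 0, 0, 0, 0],
    [-0.1, -1.55, 0, 0, 0, 0],
    [-0.09, -2.07, 0, 0, 0, 0],
    [0, -3.1, 0, 0, 0, 0],
    [0.18, -4.13, 0, 0, 0, 0],
    [0.45, -5.13, 0, 0, 0, 0],
    [0.81, -6.1, 0, 0, 0, 0],
    [1.24, -7.04, 0, 0, 0, 0],
    [1.76, -7.94, 0, 0, 0, 0],
    [2.36, -8.79, 0, 0, 0, 0],
    [3.03, -9.59, 0, 0, 0, 0],
    [3.76, -10.32, 0, 0, 0, 0],
    [4.56, -10.99, 0, 0, 0, 0],
    [5.41, -11.59, 0, 0, 0, 0],
    [6.31, -12.11, 0, 0, 0, 0],
  ],
)

```text
clock: 23.55
tcp_pos: [0.5214, 0.1301, 0.2766]
tcp_rot: [1.0, -0.0, -0.002, 0.001]
wrist_force: [-3.7, -4.6, 1.7]
opening: 0.0213
gripper_force: 15.0
```

Call:
move_arm(
  rows=[
    [0.33, -0.14, 0, 0, 0, 0],
    [0.65, -0.27, 0, 0, 0, 0],
    [1.0, -0.4, 0, 0, 0, 0],
    [1.33, -0.54, 0, 0, 0, 0],
    [1.67, -0.66, 0, 0, 0, 0],
    [2.01, -0.77, 0, 0, 0, 0],
    [2.37, -0.87, 0, 0, 0, 0],
    [2.6, -0.92, 0, 0, 0, 0],
  ],
)

```text
clock: 24.35
tcp_pos: [0.5473, 0.1398, 0.2768]
tcp_rot: [1.0, 0.0, -0.002, 0.001]
wrist_force: [-14.2, -5.1, -3.0]
opening: 0.0213
gripper_force: 15.0
```

Call:
move_arm(
  rows=[
    [0.1, 0, 0, 0, 0, 0],
    [0.2, 0, 0, 0, 0, 0],
    [0.2, 0, 0, 0, 0, 0],
  ],
  grip_force=25,
)

```text
clock: 24.65
tcp_pos: [0.5474, 0.1398, 0.2768]
tcp_rot: [1.0, 0.0, -0.004, 0.001]
wrist_force: [-16.0, -4.5, -2.3]
opening: 0.0212
gripper_force: 25.0
```

The lever is at its stop: force is up and there is no further motion. I'll release and lift clear.

Call:
move_arm(
  rows=[
    [0, 0, 0, 0, 0, 0],
    [0, 0, 0, 0, 0, 0],
    [0, 0, 0, 0, 0, 0],
    [0, 0, 0, 0, 0, 0],
    [0, 0, 0, 0, 0, 0],
    [0, 0, 0, 0, 0, 0],
    [0, 0, -1, 0, 0, 0],
    [0, 0, -3, 0, 0, 0],
    [0, 0, -6, 0, 0, 0],
    [0, 0, -10, 0, 0, 0],
    [0, 0, -14, 0, 0, 0],
    [-3, 0, -17, 0, 0, 0],
    [-6, 0, -18, 0, 0, 0],
    [-9, 0, -18, 0, 0, 0],
    [-9, 0, -18, 0, 0, 0],
    [-9, 0, -18, 0, 0, 0],
  ],
  fingers=50,
)

```text
clock: 26.25
tcp_pos: [0.4608, 0.1403, 0.4587]
tcp_rot: [1.0, 0.0, 0.001, -0.0]
wrist_force: [0.1, -0.1, 0.6]
opening: 0.0466
gripper_force: 0.0
```

```bash
python3 b.py w5
```

```text
cam at [0.5369 0.1408 0.6121]
wheel_center 449 62 0.75 [ 0.5901 -0.0289  0.268 ]
wheel_center 439 126 0.35 [ 0.5294 -0.0278  0.268 ]
handle_mid 439 125 0.6 [ 0.5317 -0.0092  0.305 ]
handle_mid 383 78 0.52 [0.5715 0.0457 0.305 ]
lever_pivot 385 80 0.79 [0.5761 0.0267 0.252 ]
lever_knob 279 108 0.66 [0.5464 0.1378 0.276 ]
26.5 [0.4616 0.1403 0.4572] [-0.07    0.1141 -0.3851  1.7867  0.0446  1.2503 -2.0381] [0.0748 0.2376 0.6251]
```

View pics/w5.png

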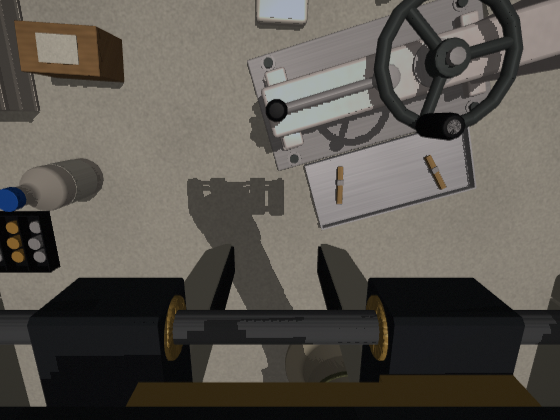

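The lever now lies along the beam with its knob at (277,110). The wheel handle is where I left it, and the tray's pegs are in place.

```bash
python3 -c "
from cell import *
print(hand_in())"
```

```text
the job is handed in; nothing more can be done
None
```

The job is handed in: I wound the wheel clockwise to a slow-turning push of about 15 N, then swung the clamp lever to its stop along the top beam. The wheel handle stayed where I left it, the robot is clear, and it took about 27 s of the 72 s allowed; no verdict came back.

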